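# Clamp a carving blank with coarse and fine knobs

## Task

Clamp the pine block that lies in the small blue press. First run the foot down with the big black outer knob alone until it is within about 2 mm of the block or just touches it lightly (the coarse knob must not squeeze the block with more than 20 N), then tighten with the small red inner knob: the bed under the block gives softly for a few millimetres and then bottoms, and the foot should end pressing on the block with about 35 N, never more than 60 N. Let go and leave the block clamped where it lies, and do not disturb the other things on the table.

Things in the scene. Friction and masses are not known exactly. Their poses are not given: they have to be found in the camera images.
- press: blue C-frame hold-down press, fixed to the table; origin on the table, on the vertical axis shared by both knobs, quill and foot. Base 180 x 110 x 18 mm (x -110 to +70 mm). Column at its -x side (x -105 to -71, 70 mm wide) carries a head 64 mm wide, x -105 to +35, z 150 to 170 mm, with a 36 mm round neck up to z 186 mm. Nothing rises beside the knobs.
- coarse (a joint): turning angle in rad of the black knurled outer (lower) knob: 52 mm in diameter, 20 mm tall, z 187 to 207 mm above the table. 0 at the start, grows clockwise seen from above, up to 4; clockwise lowers the quill, with the red knob and the foot, by 5 mm per rad. It stays where it is left.
- coarse_grip (a point): point on the axis at mid height of the black knob, z 197 mm. The knob turns against a constant friction of 0.30 N m; each newton with which the foot presses on the block adds 0.005 N m to the torque needed
- fine (a joint): turning angle in rad of the red knurled inner (upper) knob: 27 mm in diameter, 18 mm tall. 0 at the start, grows clockwise seen from above, up to 6; clockwise drives the foot down by 2 mm per rad, on top of what the black knob does; the red knob itself does not sink as it turns. It stays where it is left; turning one knob does not turn the other.
- fine_grip (a point): point on the axis at mid height of the red knob, which sits on the top end of the 20 mm steel quill: z 235 mm at the start, 5 mm lower per rad of the black knob, its underside always 2 mm or more above the black knob. Turning on takes 0.10 N m of friction plus 0.002 N m for each newton with which the foot presses; turning back takes 0.10 N m less 0.002 N m per newton
- foot: orange pressure foot, 32 mm disc, 10 mm thick, under the brass spindle; origin at the centre of its lower face, 114 mm above the table at the start. Once the bed has bottomed, the force on the block grows by about 25 to 30 N per mm that the knobs drive on, about 55 N per rad of the red knob: the torque felt tells when to stop.
- block: loose pine block, 60 x 44 x 36 mm tall (x, y, z), 40 to 85 g, on the aluminium bed below the foot; origin at the centre of its underside. Its top lies 99 to 109 mm above the table. The bed floats on a weak spring (0.6 N per mm): pushed by the foot it sinks 0.5 to 4.5 mm, a different distance each time that cannot be seen, and then stands firm.
- block_top (a point): centre of the block's top face
- chisel: bystander: hand tool with wooden handle, 200 mm long, loose, to be left alone
- offcut: bystander: pine offcut 90 x 35 x 20 mm, loose, to be left alone
- varnish: bystander: amber glass jar with paper label and white cap, 56 mm in diameter, 75 mm tall, loose, to be left alone
Mind the look-alikes: they are no part of the job. Several things look just like the press: the one meant starts farthest to the robot's right.

How it is judged (in metres and radians):
On the way, in this order (a step that is already met when the one before it is completed fails the run):
1. the black coarse knob alone (red knob not turned by more than 0.25 rad) has brought the foot to within 3 mm of the block's top, or to a touch of less than 20 N (z of foot in the frame of block below 0.039 m and value of joint fine below 0.25 rad and contact force between foot and block below 20 N), for 0.2 s.
2. the red fine knob has been turned on by at least 0.25 rad and the foot presses on the block with 25 to 45 N (value of joint fine above 0.25 rad and contact force between foot and block between 25 and 45 N), for 0.2 s.
At the end, for the whole second after the job is handed in: The foot presses on the block with 25 to 45 N, the red knob stands at least 0.25 rad from its start, the block is at rest, level, within 10 mm of where it lay, and the robot has let go (all of step 2 and distance of block from where it was at the start of the episode below 0.01 m and angle between block's own z axis and vertical below 0.1 rad and linear speed of block below 0.01 m/s); the robot touches nothing.
It fails at once if the block squeezed with more than 60 N (contact force between foot and block above 60 N).
It fails at once if the block squeezed with more than 20 N by the coarse knob alone (red knob not yet turned) (value of joint fine below 0.05 rad and contact force between foot and block above 20 N).
It fails at once if a bystander moved by more than 20 mm (distance of any of chisel, offcut, varnish from where it was at the start of the episode above 0.02 m).
It fails at once if the robot touches the block (contact force between any of the arm, the fingers and block above 1 N).
It also fails if it takes over 72 s, if anything falls off the work surface, if the arm or the gripper's body presses on something with over 40 N, if the wrist force passes 120 N, or if a joint passes its speed limit or range.

## Robot

A 7-joint arm with a two-finger parallel gripper is mounted at the origin on the work surface. World frame = base frame: x ahead of the robot, y to its left, z up, the work surface at z = 0. Lengths are in mm, angles in rad, forces in N, time in s.
With the tool pointing down it reaches from about 425 to 875 mm from the base axis. Payload 4.7 kg.
Tool frame: the origin (TCP) lies at the centre of the arm's flange, where the gripper is bolted on; the fingertips stand 182 mm ahead of it and the grasp point (between the pads) lies r.hold_point_z ahead of it (r.hold_point_z is the distance from the TCP to the grasp point, in mm); z points along the fingers, y is the line along which they close (so a half turn about z gives the same grasp; the last joint's range is limited). The gripper opens to 87 mm and grips with 3 to 60 N. Pads are 19 mm wide; open, the fingers measure 117 mm over their backs; the gripper's body (75 mm by 190 mm) begins 51 mm behind the grasp point.
Start: joints at [-1.19, 0.321, -0.07, 1.45, 0.023, 1.371, -0.057], TCP at [233.125, 606.761, 404.787] pointing down, gripper open.
Joint ranges: [-2.86, 2.86], [-0.3, 2.09], [-1.38, 1.24], [0.06, 2.45], [-1.56, 4.7], [0.09, 2.05], [-2.69, 2.69]. Speed limits (rad/s): [2.57, 2.57, 3.14, 3.14, 3.14, 3.14, 3.14].

## Interface

Orientations are given as [roll, pitch, yaw] about the fixed x, y, z axes, in that order (R = Rz(yaw) Ry(pitch) Rx(roll)).
In Python, from workcell import r gives the robot as it stands. Calls block until the motion is done:
- r.move_pose(position, orientation): joint-space move of the TCP to a pose.
- r.move_straight(position, rotation=None, max_speed=150, max_force=None): straight line of the TCP; rotation=None keeps the orientation; max_speed is the mean speed in mm/s. With max_force (N) it stops when the force on the tool has changed by that much, and returns True; else False.
- r.move_joints(angles): joint-space move.
- r.gripper_to(opening, effort=None): finger opening in mm; effort is the grip in N (None keeps the last); returns when the fingers have stopped.
- r.wait(seconds).
- r.solve_ik(position, orientation): joint angles nearest the present ones, or None.
- r.sense(): the state.
- r.capture(name): name is "scene" or "top" or "wrist"; returns (picture, depth): 384x512x3 uint8, red, green, blue; 384x512 float32, mm along the optical axis (not along the pixel's ray), 0 where there is no reading.
- r.camera_info(name): a dict with "K" (3x3 intrinsics, pixels), "world_from_camera" (4x4, takes a point from camera to world coordinates); the wrist camera has in their place "tool_from_camera" (4x4, takes a point from camera to tool coordinates, whose origin is the TCP and whose axes are the flange's). Camera axes: x right, y down, z forward; pixel columns grow to the right and rows downward; lengths in mm; the calibration is good to about 2 mm. A picture is of the moment at which its call begins: read the wrist's pose just before it. camera_info takes no time and is no camera call.
A pose or a line that the arm cannot do raises r.PlanningError and nothing moves.
- r.finish_job(): hands the job in; it is judged then, once.
Trained networks look in the newest picture that a camera, given by its name, has taken for a name from the list of things; names that differ only in an ending like _2 or _b are one class to them, and where a whole thing is asked for, a point or a joint stands for the part that bears it (a point fixed in the world has none). Each returns a list of dicts, best first, with "score" (0 to 1); they miss things now and then, are a little off and sometimes report something else, mostly with a low value. They report only what shows in the picture. A call takes as long as a camera call. They do not tell look-alikes from the thing itself.
- r.recognise(camera, thing): "box" ([left, top, width, height] as shares, 0 to 1, of the picture: columns of its width, rows of its height, round what is visible of it).
- r.outline_of(camera, thing): "pixels" (384x512 bool, what is visible of it) and "box" ([left, top, width, height] as shares, 0 to 1, of the picture: columns of its width, rows of its height, round what is visible of it).
- r.place_of(camera, thing): "location" ([column, row] as shares, 0 to 1, of the picture: columns of its width, rows of its height: a listed point, or the origin of a listed thing).
The state is a dict: "time": time; "joint_positions": joint angles; "dq": joint speeds; "tau": joint torques, N m; "tool_pos": TCP position; "tcp_rot": TCP orientation; "wrist_force": force on the tool from outside, world axes, zero at the start; "ft_torque": the same for the moment, N m; "opening": finger opening in mm; "grip_force": force on a finger pad.
Only numpy, scipy, OpenCV 4.12 (cv2) and the standard library are available. Lean on these libraries where they do the work, as an engineer would, in place of code of your own. Each camera call takes 0.05 s, during which the arm holds its last target. There are 200 camera calls.

## Working session

There is one attempt and no reset: what is moved stays moved. The work goes in short steps, each a Python script; the robot and the scene stay as the last script left them, time stands still between calls to the robot, and variables do not carry over. Pictures are saved under pics/ and viewed, at most 10 in all, crops included, and the job is handed in when it is done.

```bash
mkdir -p pics; ls; python3 - <<'E'
from workcell import r
import cv2,numpy as np
s=r.sense(); print(s, r.hold_point_z)
a,d=r.capture("scene"); b,e=r.capture("top")
cv2.imwrite("pics/a.png",cv2.cvtColor(np.vstack([a,b])[:, :],cv2.COLOR_RGB2BGR)[:, :] if 0 else cv2.resize(cv2.cvtColor(np.hstack([a,b]),cv2.COLOR_RGB2BGR),(800,300)))
for c,d in(("scene",d),("top",e)):
    I=r.camera_info(c);K=np.array(I["K"]);T=np.array(I["world_from_camera"]);print(c,K.tolist(),T.round(3).tolist())
    for th in("press","coarse_grip","fine_grip","block_top"):
        for o in r.place_of(c,th):
            u,v=o["location"];u*=512;v*=384
            z=d[min(383,int(v)),min(511,int(u))]
            p=T@np.append(np.linalg.inv(K)@[u,v,1]*z,1)
            print(c,th,round(o["score"],2),round(u),round(v),p[:3].round(0))
E
```

```text
pics
{'time': 0.0, 'joint_positions': array([-1.18986961,  0.32182413, -0.07011555,  1.45168113,  0.02256645,
        1.37077819, -0.05689443]), 'dq': array([ 1.32353400e-03,  2.20083085e-03, -5.53727761e-05, -1.93078113e-03,
        5.27330635e-05,  3.63627841e-05, -5.30180691e-04]), 'tau': array([ 8.68834468e-05, -4.91286564e+01, -4.04148744e-01, -3.12525237e+01,
       -6.40314817e-02,  4.34589351e-02,  1.79501649e-04]), 'tool_pos': array([233.0600136 , 606.56097499, 403.65758933]), 'tcp_rot': array([-3.13968964e+00,  5.51640528e-05,  2.77482481e+00]), 'wrist_force': array([0.64769814, 0.63504126, 0.80897982]), 'ft_torque': array([-0.02576246, -0.04012939,  0.03222736]), 'grip_force': 0.0, 'opening': 86.71665570363017} 163.5
scene [[461.24217966596376, 0.0, 252.25695931973974], [0.0, 461.24217966596376, 195.37586539611672], [0.0, 0.0, 1.0]] [[0.055, 0.734, -0.677, 1540.259], [0.998, -0.037, 0.041, 28.832], [0.005, -0.678, -0.735, 1167.199], [0.0, 0.0, 0.0, 1.0]]
scene press 0.76 384 237 [681. 495.  20.]
scene press 0.62 249 228 [626.  76.  21.]
scene coarse_grip 0.7 401 195 [670. 
[... 296 characters left out ...]
[0.0, 361.57786585972633, 189.73280471210626], [0.0, 0.0, 1.0]] [[-0.019, -0.998, 0.065, 532.2], [-1.0, 0.02, 0.014, 76.7], [-0.015, -0.065, -0.998, 1327.111], [0.0, 0.0, 0.0, 1.0]]
top press 0.85 143 177 [674. 511.  16.]
top press 0.7 210 137 [783. 241. 168.]
top press 0.63 262 196 [585.  76. 206.]
top press 0.21 259 190 [603.  85. 243.]
top coarse_grip 0.66 125 171 [672. 503. 207.]
top coarse_grip 0.49 201 125 [805. 259. 244.]
top coarse_grip 0.46 262 187 [611.  75. 242.]
top coarse_grip 0.23 261 196 [587.  80. 207.]
top fine_grip 0.56 117 172 [666. 515. 243.]
top fine_grip 0.49 199 123 [811. 264. 244.]
top fine_grip 0.46 263 190 [603.  72. 243.]
top block_top 0.38 263 190 [600.  72. 247.]
```

View pics/a.png

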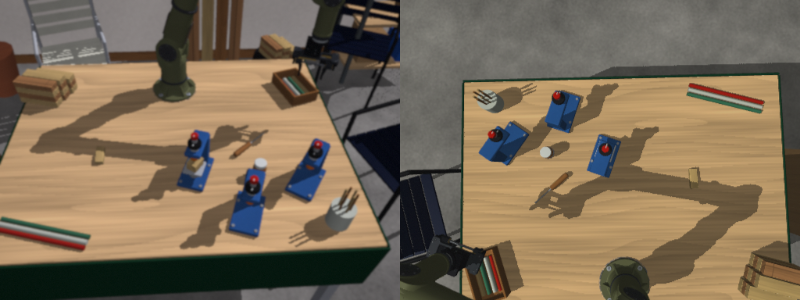

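Three look-alikes: presses at top-picture pixels ≈(125,171), (201,125) and (262,190), with y≈505, 260 and 77. The rightmost (smallest y) is (262,190) / scene (250,183). Next I check it in a crop and get its axis and yaw.

```bash
cat > h.py <<'E'
from workcell import r
import cv2,numpy as np
from scipy.spatial.transform import Rotation as Ro
def cam(c):
    I=r.camera_info(c);K=np.array(I["K"])
    if c=="wrist":
        s=r.sense();T=np.eye(4);T[:3,:3]=Ro.from_euler("xyz",s["tcp_rot"]).as_matrix();T[:3,3]=s["tool_pos"]
        return K,T@np.array(I["tool_from_camera"])
    return K,np.array(I["world_from_camera"])
def cloud(c):
    K,T=cam(c);a,d=r.capture(c);v,u=np.mgrid[:384,:512]
    P=np.stack([(u-K[0,2])/K[0,0]*d,(v-K[1,2])/K[1,1]*d,d],-1)@T[:3,:3].T+T[:3,3];P[d==0]=np.nan
    return a,d,P
def save(n,a,f=1): cv2.imwrite(f"pics/{n}.png",cv2.resize(cv2.cvtColor(a,cv2.COLOR_RGB2BGR),None,fx=f,fy=f,interpolation=cv2.INTER_CUBIC))
def red(a):
    h=cv2.cvtColor(a,cv2.COLOR_RGB2HSV);return ((h[...,0]<6)|(h[...,0]>172))&(h[...,1]>150)&(h[...,2]>60)
def blue(a):
    h=cv2.cvtColor(a,cv2.COLOR_RGB2HSV);return (h[...,0]>100)&(h[...,0]<125)&(h[...,1]>120)&(h[...,2]>30)
E
python3 - <<'E'
from h import *
I=r.camera_info("wrist");print(I["K"],np.round(I["tool_from_camera"],3).tolist())
a,d,P=cloud("top")
near=np.hypot(P[...,0]-605,P[...,1]-75)<140
k=red(a)&near&(P[...,2]>235);print("red",k.sum(),np.nanmean(P[k],0))
B=blue(a)&near
for lo,hi in((8,28),(140,175)):
    m=B&(P[...,2]>lo)&(P[...,2]<hi);q=P[m];print(lo,m.sum(),q.mean(0),cv2.minAreaRect(q[:,:2].astype(np.float32)))
save("top_c",a[130:250,200:330],3)
b,_,Q=cloud("scene");save("sc_c",b[140:260,190:310],4)
k=red(b)&(np.hypot(Q[...,0]-605,Q[...,1]-75)<60);print(k.sum(),np.nanmean(Q[k],0),np.nanmax(Q[k],0))
E
python3 -c "
import cv2,numpy as np
a=cv2.imread('pics/top_c.png');b=cv2.imread('pics/sc_c.png');cv2.imwrite('pics/two.png',np.hstack([cv2.resize(a,(390,360)),cv2.resize(b,(400,360))]))"
```

```text
[[313.32936866   0.         250.91889806]
 [  0.         313.32936866 185.20912071]
 [  0.           0.           1.        ]] [[-0.0, -0.963, -0.268, 72.361], [1.0, -0.0, 0.0, -0.645], [-0.0, -0.268, 0.963, 18.427], [0.0, 0.0, 0.0, 1.0]]
red 58 [600.80162355  75.78923627 244.08545627]
8 408 [596.09281548  70.17289475  18.51606799] ((582.9332885742188, 80.90043640136719), (104.63917541503906, 174.32318115234375), 70.3916244506836)
140 624 [555.36923012  90.89804589 169.17391643] ((569.7265625, 86.56513214111328), (69.42205810546875, 138.03126525878906), 70.09722137451172)
57 [605.39780596  73.82673647 241.66655259] [617.03794665  84.51873643 247.7299567 ]
```

View pics/two.png

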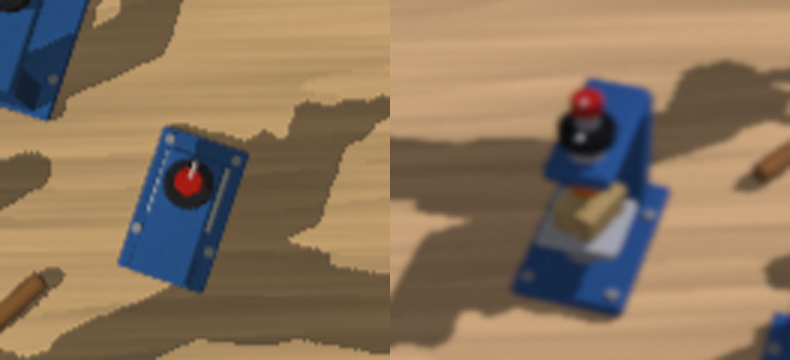

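The close crop shows the right-hand press with the pine block under its foot. The axis is at about (602,75) and press +x points about -20°. Next: a low wrist view from the free right side, to measure the gap.

```bash
cat >> h.py <<'E'
def viewpose(tgt,az,el,dist,roll):
    """TCP pose so that the wrist camera sits at azimuth az, elevation el of tgt and looks at it"""
    Tc=np.array(r.camera_info("wrist")["tool_from_camera"])
    az,el=np.radians([az,el]);o=np.array([np.cos(el)*np.cos(az),np.cos(el)*np.sin(az),np.sin(el)])
    z=-o;x=np.cross(z,[0,0,1]);x/=np.linalg.norm(x);y=np.cross(z,x)
    R=np.stack([x,y,z],1)@Ro.from_euler("z",roll,degrees=True).as_matrix()
    W=np.eye(4);W[:3,:3]=R;W[:3,3]=np.array(tgt)+dist*o
    T=W@np.linalg.inv(Tc);return T[:3,3],Ro.from_matrix(T[:3,:3]).as_euler("xyz")
E
python3 - <<'E'
from h import *
for el in(8,12,18,25,32):
  for dist in(230,270,320):
    for az in range(-150,-30,20):
      for roll in(0,90,180,270):
        p,o=viewpose((602,75,110),az,el,dist,roll)
        if p[2]<70: continue
        q=r.solve_ik(p,o)
        if q is not None:
            tip=p+Ro.from_euler("xyz",o).apply([0,0,182]);print(el,dist,az,roll,p.round(),tip.round(),np.round(q,2))
E
```

```text
8 230 -150 270 [ 444. -103.  142.] [570.  26. 118.] [ 1.71  1.12 -1.19  2.27 -0.97  0.55  2.5 ]
8 230 -130 180 [463. -90. 216.] [570.  38. 143.] [ 0.03  0.26  0.49  2.28 -1.54  1.23 -2.25]
8 230 -130 270 [ 514. -146.  142.] [588.  18. 118.] [ 1.27  0.89 -0.81  1.94 -0.93  1.1   2.38]
8 230 -110 90 [ 454. -112.  141.] [560.  34. 117.] [ 0.65  0.56 -0.07  2.21 -1.54  1.4  -0.34]
8 230 -110 180 [ 528. -128.  216.] [585.  29. 143.] [-0.22  0.63  0.87  1.98 -1.47  1.73 -2.21]
8 230 -110 270 [ 595. -163.  142.] [608.  17. 118.] [ 1.08  1.05 -0.82  1.58 -0.63  1.38  2.17]
8 230 -90 90 [ 527. -151.  141.] [576.  22. 117.] [ 0.06  0.83  0.6   1.88 -1.52  1.93 -0.42]
8 230 -90 180 [ 601. -141.  216.] [601.  26. 143.] [-0.18  0.85  0.87  1.64 -1.38  2.   -2.15]
8 230 -90 270 [ 677. -151.  142.] [628.  23. 118.] [ 0.85  1.21 -0.82  1.21 -0.45  1.71  2.06]
8 230 -70 90 [ 609. -163.  141.] [596.  17. 117.] [ 0.25  0.92  0.31  1.51 -1.22  1.97 -0.53]
8 230 -70 180 [ 675. -128.  216.] [618.  29. 143.] [ 0.04  0.9   0.49  1.29 -1.09  2.03 -2.18]
8 230 -50 90 [ 690. -146.  141.] [616.  18. 117.] [ 0.5
[... 21832 characters left out ...]
5  0.9   1.85 -1.27  1.74 -0.57]
32 320 -90 180 [ 601. -155.  342.] [601. -33. 208.] [-0.35  0.64  1.06  1.58 -1.08  1.82 -2.32]
32 320 -90 270 [ 677. -195.  279.] [628. -46. 186.] [ 0.77  0.89 -0.63  1.16 -0.39  1.78  1.94]
32 320 -70 0 [ 709. -216.  215.] [649. -52. 164.] [ 0.56  1.04 -0.26  1.   -0.73  2.01  0.67]
32 320 -70 90 [ 624. -205.  278.] [619. -48. 185.] [-0.02  0.77  0.77  1.46 -1.2   1.97 -0.51]
32 320 -70 180 [ 680. -142.  342.] [638. -26. 208.] [-0.2   0.78  0.87  1.25 -1.    1.98 -2.19]
32 320 -50 90 [ 719. -180.  278.] [660. -35. 185.] [ 0.21  0.9   0.31  1.04 -0.92  2.04 -0.58]
32 320 -50 180 [ 750. -102.  342.] [671.  -8. 208.] [ 0.06  0.85  0.31  0.91 -0.65  2.03 -2.21]
```

```bash
python3 - <<'E'
from h import *
s=r.sense()
r.move_straight([233,607,520],max_speed=250)
r.move_pose([560,-150,500],[3.1416,0,2.77])
p,o=viewpose((602,75,110),-90,12,285,180)
r.move_pose(p,o)
s=r.sense();print(s["time"],s["tool_pos"]-p,s["wrist_force"])
a,d,P=cloud("wrist");save("w",a[::-1,::-1],1.5);np.savez("w.npz",a=a,d=d,P=P)
E
```

```text
7.1167 [0.05423383 0.04603077 0.17012391] [0.07372111 0.44716672 0.40970767]
```

View pics/w.png

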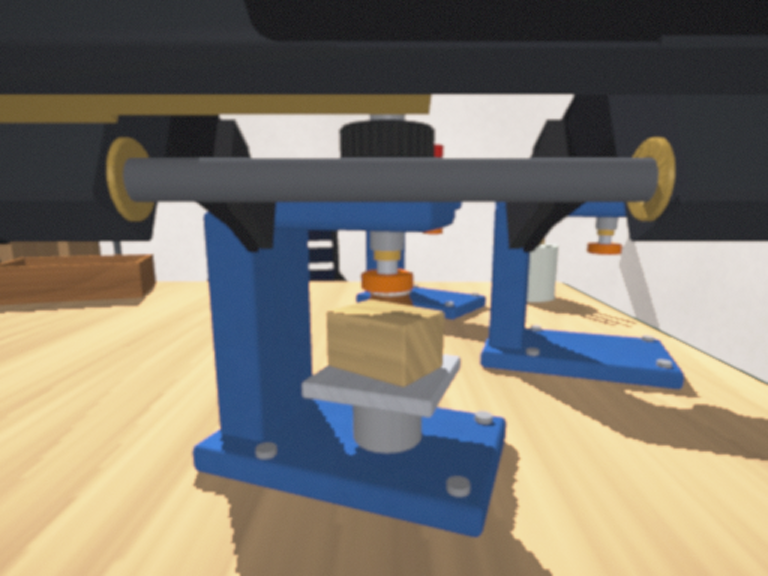

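The view shows the foot (768x576 pic, ≈(387,285)) and the block's top face (≈(385,310)), with a clear gap between them. I'll measure heights from the depth.

```bash
python3 - <<'E'
import numpy as np,cv2
f=np.load("w.npz");a=f["a"][::-1,::-1];P=f["P"][::-1,::-1];
# columns through foot/block: z,x,y and color along a column
for c in(250,258,266):
    print(c)
    for v in range(176,232,1): print(v,P[v,c].round(1),a[v,c]) if c==258 or v%4==0 else None
Q=P[284:300,232:258].reshape(-1,3);print("?",np.nanmedian(Q,0))
h=cv2.cvtColor(np.ascontiguousarray(a),cv2.COLOR_RGB2HSV)
m=(h[...,0]>4)&(h[...,0]<14)&(h[...,1]>200)&(np.hypot(P[...,0]-602,P[...,1]-75)<40)&(P[...,2]<140)
print("foot px",m.sum(),np.nanpercentile(P[m],[2,50,98],axis=0).round(1),np.argwhere(m).min(0),np.argwhere(m).max(0))
b=blue=(h[...,0]>100)&(h[...,0]<125)&(h[...,1]>120)&(np.hypot(P[...,0]-602,P[...,1]-75)<120)&(P[...,2]<25)&(P[...,2]>10)
N=P[b];A=np.c_[N[:,:2],np.ones(len(N))];k=np.abs(N[:,2]-np.median(N[:,2]))<3;print("base",np.median(N[:,2]),np.linalg.lstsq(A[k],N[k,2],rcond=None)[0])
E
```

```text
250
176 [578.6 535.4  66.3] [ 62  87 130]
180 [593.3  78.9 126.2] [129  87  73]
184 [593.8  62.2 125.2] [167  91  24]
188 [593.8  61.7 121.8] [183 100  19]
192 [593.8  60.1 118.6] [186 101  22]
196 [585.  328.5  60.1] [151 128 113]
200 [592.3 105.  101.8] [203 165 112]
204 [592.8  87.6 101.7] [232 206 139]
208 [593.3  72.  101.6] [230 202 137]
212 [593.8  57.3 101.6] [141 120  85]
216 [593.9  53.3  99.2] [163 139  96]
220 [593.8  54.5  95.3] [153 129  91]
224 [593.8  54.6  91.7] [156 134  92]
228 [593.8  52.8  88.7] [158 133  93]
258
176 [600.6  68.7 131.3] [168 169 176]
177 [600.6  68.8 130.3] [168 169 175]
178 [600.6  67.6 129.6] [166 169 175]
179 [600.6  68.9 128.6] [168 169 177]
180 [600.6  68.5 127.7] [167 168 176]
181 [600.6  68.4 126.9] [165 163 167]
182 [600.6  67.4 126.1] [158 138 133]
183 [600.7  62.2 126.1] [155 107  81]
184 [600.7  60.1 125.6] [170  97  43]
185 [600.7  58.8 124.9] [184 100  25]
186 [600.7  60.2 123.8] [190 102  22]
187 [600.7  59.1 123.1] [191 104  23]
188 [600.7  58.6 122.4] [191 103  21]
189 [600.7  58.3 121.6] [190 103  21]
190 [600.7  58.8 120.6] [191
[... 1610 characters left out ...]
180 [607.8  79.3 126.1] [172 101  55]
184 [607.5  60.8 125.5] [169  91  27]
188 [607.5  60.8 122. ] [184 100  26]
192 [607.5  60.8 118.5] [183  99  24]
196 [612.6 321.   61.7] [164 146 135]
200 [612.7 322.7  54.3] [116  75  40]
204 [608.1  86.9 101.9] [231 204 138]
208 [607.8  72.1 101.6] [136 116  81]
212 [607.5  56.8 101.8] [134 114  81]
216 [607.3  45.9 101.2] [146 123  86]
220 [607.3  41.9  98.9] [157 132  93]
224 [607.3  43.4  95.1] [153 131  91]
228 [607.3  43.2  91.7] [159 134  94]
? [587.9500172   56.18990919  25.7821646 ]
foot px 10 [[586.5  58.7 117.6]
 [606.2  62.3 123.6]
 [612.6  68.7 125.9]] [182 242] [193 272]
base 19.8688493699009 [2.09257193e-04 1.14485417e-02 1.91088378e+01]
```

Depth bias is about +2 mm (foot reads 116.4 against 114 known), so the block top is at ≈99.6 mm and the gap ≈14.6 mm. I'll turn the coarse knob about 2.65 rad.

```bash
cat >> h.py <<'E'
AX=np.array([601.3,75.0])
def st(tag=""):
    s=r.sense();print(tag,"t%.1f q7 %.3f pos %s F %s Mz %.3f tau7 %.3f open %.1f grip %.1f"%(s["time"],s["joint_positions"][6],s["tool_pos"].round(1),s["wrist_force"].round(1),s["ft_torque"][2],s["tau"][6],s["opening"],s["grip_force"]));return s
def above(z,q7):
    """tool-down pose on the axis with joint 7 at q7"""
    q=r.solve_ik([*AX,z],[np.pi,0,2.77]);yaw=2.77-(q7-q[6])
    yaw=(yaw+np.pi)%(2*np.pi)-np.pi
    q=np.array(q);q[6]=q7;r.move_joints(q)
    return yaw
def q7to(v):
    q=np.array(Q0);q[6]=v;r.move_joints(q)
E
python3 - <<'E'
from h import *
s=r.sense();p=s["tool_pos"]
r.move_straight(p+[0,-60,0],max_speed=200)
r.move_pose([*(AX+[0,-60]),480],[np.pi,0,2.77])
above(470,-1.33)
s=st("above");print(s["tcp_rot"])
r.move_straight([*AX,363.5],max_speed=120,max_force=8)
st("down")
r.gripper_to(50,effort=30);st("closed")
E
```

```text
above t12.1 q7 -1.330 pos [601.4  74.8 469.9] F [ 0.6 -0.1  0.6] Mz 0.028 tau7 -0.004 open 87.0 grip 0.0
[-3.14145429e+00  1.25461515e-04  6.84563280e-01]
down t13.1 q7 -1.375 pos [601.6  75.3 364.4] F [-0.1 -1.  -0.3] Mz 0.016 tau7 -0.001 open 87.0 grip 0.0
closed t13.9 q7 -1.375 pos [600.6  76.1 363.5] F [-4.7  1.9  2. ] Mz -0.003 tau7 0.006 open 51.4 grip 30.0
```

```bash
python3 - <<'E'
from h import *
q0=np.array(r.sense()["joint_positions"])
for d in(.1,.2,.5,1.0,1.5,2.0,2.4,2.66):
    q=q0.copy();q[6]+=d;r.move_joints(q);st(d)
E
```

```text
0.1 t14.2 q7 -1.276 pos [600.7  76.4 363.4] F [-0.3  2.7 -1.1] Mz 0.295 tau7 -0.117 open 51.5 grip 30.0
0.2 t14.4 q7 -1.178 pos [600.7  76.5 363.3] F [ 0.9  5.1 -2.7] Mz 0.269 tau7 -0.131 open 51.4 grip 30.0
0.5 t14.8 q7 -0.879 pos [600.3  76.2 363.1] F [-2.1  3.6 -2.2] Mz 0.201 tau7 -0.158 open 51.1 grip 30.0
1.0 t15.4 q7 -0.378 pos [600.1  75.6 362.8] F [-4.2  0.7 -3.2] Mz 0.134 tau7 -0.121 open 51.5 grip 30.0
1.5 t15.9 q7 0.122 pos [600.5  75.  362.7] F [-4.  -1.2 -6. ] Mz -0.156 tau7 0.178 open 51.1 grip 30.0
2.0 t16.5 q7 0.622 pos [601.1  75.  363. ] F [ 0.1 -0.9 -9.2] Mz 0.051 tau7 -0.050 open 51.3 grip 30.0
2.4 t16.9 q7 1.022 pos [600.9  75.6 363.4] F [-0.4 -2.9 -7.6] Mz 0.265 tau7 -0.190 open 51.3 grip 30.0
2.66 t17.3 q7 1.281 pos [600.9  75.9 363.6] F [ 0.5 -2.9 -6.9] Mz 0.265 tau7 -0.154 open 51.6 grip 30.0
```

```bash
python3 - <<'E'
from h import *
r.gripper_to(87);p=r.sense()["tool_pos"]
r.move_straight([p[0],p[1],480],max_speed=200)
r.move_pose([*(AX+[0,-60]),480],[np.pi,0,2.77])
p,o=viewpose((602,75,110),-90,12,285,180);r.move_pose(p+[0,-60,0],o);r.move_straight(p,max_speed=200)
st()
a,d,P=cloud("wrist");a=a[::-1,::-1];P=P[::-1,::-1];save("w2",a[170:250,200:320],5)
c=np.nanmedian(P[176:224,254:262],axis=1)
for v in range(48): print(176+v,c[v].round(1))
E
```

```text
t22.5 q7 -2.212 pos [ 601.5 -185.6  242.2] F [0.  0.5 0.5] Mz -0.053 tau7 0.028 open 87.3 grip 0.0
176 [599.9  69.4 131.5]
177 [599.9  69.1 130.7]
178 [599.9  68.8 129.9]
179 [599.9  69.4 128.9]
180 [599.9  68.7 128.1]
181 [599.9  69.5 127.1]
182 [599.9  68.7 126.3]
183 [600.   65.5 126. ]
184 [600.   60.9 125.8]
185 [600.   59.3 125.3]
186 [600.   58.8 124.5]
187 [600.   58.8 123.6]
188 [600.   58.8 122.8]
189 [600.   59.1 121.9]
190 [600.   58.6 121.1]
191 [600.   59.  120.1]
192 [600.   59.  119.3]
193 [600.   58.9 118.4]
194 [600.   59.2 117.5]
195 [600.   58.8 116.7]
196 [597.5 318.1  62.9]
197 [597.5 320.3  60.7]
198 [597.5 320.4  58.9]
199 [597.5 319.5  57.3]
200 [597.5 320.   55.5]
201 [598.2 318.1  54.2]
202 [599.6  98.2 101.8]
203 [599.7  93.5 101.8]
204 [599.7  89.7 101.7]
205 [599.7  85.1 101.8]
206 [599.8  81.4 101.7]
207 [599.8  77.  101.8]
208 [599.9  73.3 101.8]
209 [599.9  69.4 101.8]
210 [599.9  65.5 101.9]
211 [599.5  62.5 101.7]
212 [600.   58.8 101.8]
213 [600.   55.2 101.8]
214 [600.   52.3 101.7]
215 [600.5  49.9 101.5]
216 [600.1  49.4 100.8]
217 [600.1  48.8 100.1]
218 [600.1  48.9  99.2]
219 [600.1  48.1  98.5]
220 [600.1  48.1  97.7]
221 [600.1  48.4  96.7]
222 [600.1  48.8  95.7]
223 [600.1  48.9  94.9]
```

View pics/w2.png

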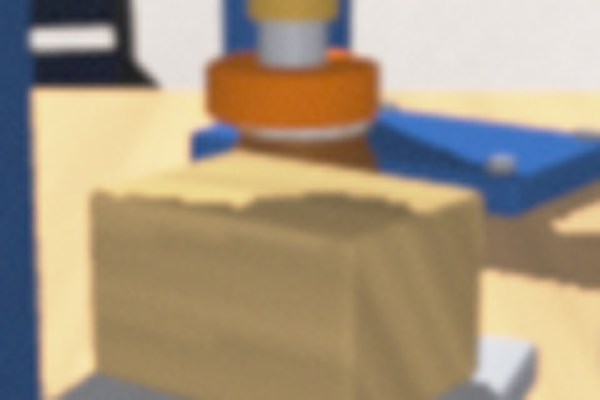

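The foot has not moved (bottom still reads 116.5, gap ≈15 mm). So either the knob slipped in the grip or I turned it the wrong way. I'll check the turning direction kinematically.

```bash
python3 - <<'E'
from h import *
p=r.sense()["tool_pos"];r.move_straight(p+[0,-60,0],max_speed=200)
r.move_pose([*(AX+[0,-60]),480],[np.pi,0,2.77])
for y in(2.77,2.4,0.685): print(y,np.round(r.solve_ik([*AX,470],[np.pi,0,y]),3))
st()
E
```

```text
2.77 [ 0.711  0.419 -1.175  1.436  0.385  1.539  0.756]
2.4 [ 0.671  0.385 -1.099  1.437  0.341  1.526  0.416]
0.685 [ 0.479  0.293 -0.806  1.442  0.21   1.495 -1.207]
 t25.5 q7 0.863 pos [601.4  14.5 479.4] F [-0.5 -0.3  0.9] Mz 0.009 tau7 0.002 open 87.2 grip 0.0
```

I turned it counter-clockwise against the start stop: yaw grows with q7. The knob is still at 0, so nothing is lost. Now the other way, firmer, and checking the height of the red knob's top before and after.

```bash
sed -i 's/AX=np.array.*/AX=np.array([600.8,75.7])/; s/yaw=2.77-(q7-q\[6\])/yaw=2.77+(q7-q[6])/' h.py
cat >> h.py <<'E'
def redz():
    a,d,P=cloud("wrist");k=red(a)&(np.hypot(P[...,0]-601,P[...,1]-76)<40)&(P[...,2]>205)
    top=np.nanpercentile(P[k][:,2],90);k&=P[...,2]>top-3
    print("red top",k.sum(),np.nanmedian(P[k],0).round(2),top);return a
E
python3 - <<'E'
from h import *
above(480,1.33);a=redz()
r.move_straight([*AX,363.5],max_speed=150,max_force=8)
r.gripper_to(50,effort=50);st("closed")
q0=np.array(r.sense()["joint_positions"])
for d in(.1,.2,.5,1.0,1.5,2.0,2.3):
    q=q0.copy();q[6]-=d;r.move_joints(q);st(d)
E
```

```text
red top 945 [598.38  75.05 245.42] 246.18575323204857
closed t27.9 q7 1.283 pos [600.8  75.8 363.5] F [-0.3  0.1  0.7] Mz 0.032 tau7 0.015 open 50.7 grip 43.5
0.1 t28.1 q7 1.184 pos [600.8  75.7 363.5] F [0.  0.4 0.3] Mz -0.282 tau7 0.139 open 51.2 grip 44.0
0.2 t28.4 q7 1.086 pos [600.8  75.6 363.5] F [ 0.1 -0.4  0.1] Mz -0.354 tau7 0.154 open 51.0 grip 44.0
0.5 t28.8 q7 0.787 pos [600.8  75.3 363.5] F [-1.6 -2.6  1.2] Mz -0.245 tau7 0.187 open 51.1 grip 44.0
1.0 t29.3 q7 0.287 pos [600.7  74.9 363.5] F [-3.2 -4.   2.9] Mz -0.323 tau7 0.283 open 50.9 grip 43.9
1.5 t29.9 q7 -0.213 pos [600.3  74.7 363.5] F [-5.3 -5.4  4.9] Mz -0.337 tau7 0.278 open 51.0 grip 43.9
2.0 t30.4 q7 -0.713 pos [599.9  74.8 363.5] F [-6.9 -5.3  5.8] Mz -0.298 tau7 0.279 open 50.8 grip 43.9
2.3 t30.8 q7 -1.013 pos [599.6  74.9 363.5] F [-8.8 -6.1  6.3] Mz -0.285 tau7 0.241 open 51.1 grip 43.9
```

```bash
python3 - <<'E'
from h import *
q=np.array(r.sense()["joint_positions"])
for d in(.2,.36):
    k=q.copy();k[6]-=d;r.move_joints(k);st(d)
r.gripper_to(87);r.wait(.1)
r.move_straight([*AX,480],max_speed=200);above(480,1.33);redz();st()
E
```

```text
0.2 t31.1 q7 -1.207 pos [599.4  75.  363.5] F [-3.1 -2.4  2.4] Mz -0.311 tau7 0.147 open 50.8 grip 44.0
0.36 t31.4 q7 -1.367 pos [599.4  75.1 363.5] F [-4.2 -2.   2.3] Mz -0.371 tau7 0.121 open 51.2 grip 44.0
red top 852 [598.76  75.06 232.2 ] 232.9686977805358
 t35.4 q7 1.330 pos [600.8  75.7 479.9] F [-0.3 -0.2  0.2] Mz 0.006 tau7 -0.002 open 87.0 grip 0.0
```

Red top dropped 13.2 mm, so the gap is about 1.4 mm and step 1 is met. Now the red knob, with averaged torque.

```bash
cat >> h.py <<'E'
def avg(n=8):
    L=[]
    for i in range(n):
        s=r.sense();L.append([s["ft_torque"][2],s["tau"][6],*s["wrist_force"]]);r.wait(.02)
    L=np.array(L);return L.mean(0).round(3),L[:,0].std().round(3),s
def turn(ds,q0,n=8):
    for d in ds:
        q=q0.copy();q[6]=q0[6]-d;r.move_joints(q);m,sd,s=avg(n)
        print("%.2f t%.1f"%(d,s["time"]),"q7 turned %.3f"%(q0[6]-s["joint_positions"][6]),m,sd)
E
python3 - <<'E'
from h import *
above(480,2.5)
r.move_straight([*AX,391.8],max_speed=150,max_force=8)
r.gripper_to(25,effort=60);st("closed")
q0=np.array(r.sense()["joint_positions"]);np.save("q0.npy",q0);print(avg())
turn((.15,.3,.45,.6,.75),q0)
E
```

```text
closed t38.4 q7 2.466 pos [600.   76.1 391.7] F [-5.9 -0.6  2.1] Mz 0.013 tau7 -0.010 open 25.7 grip 40.5
(array([ 0.012, -0.011, -5.591, -0.013,  2.917]), np.float64(0.022), {'time': 38.5, 'joint_positions': array([ 0.73106832,  0.48258787, -1.19492446,  1.55698926,  0.45148997,
        1.41457683,  2.46599012]), 'dq': array([-0.00033094,  0.00043575,  0.00077902,  0.00112929, -0.00154275,
       -0.00055769,  0.00060758]), 'tau': array([ 3.07163978e-01, -3.67758214e+01, -1.27143028e+01, -2.96694320e+01,
        9.78973098e-01, -1.75950855e+00, -1.05735168e-02]), 'tool_pos': array([600.02854521,  76.04837357, 391.68985402]), 'tcp_rot': array([ 3.13900409e+00, -8.54574523e-04, -1.74923410e+00]), 'wrist_force': array([-5.19613082,  0.11538509,  3.02894888]), 'ft_torque': array([0.08022315, 1.29834549, 0.00992806]), 'grip_force': 41.03844460565597, 'opening': 25.75191404676173})
0.15 t38.9 q7 turned 0.147 [-0.068  0.004 -2.537 -0.342  1.348] 0.046
0.30 t39.3 q7 turned 0.297 [-0.075  0.004 -2.206 -0.353  1.562] 0.036
0.45 t39.7 q7 turned 0.447 [-0.054  0.004 -1.853 -0.521  1.82 ] 0.032
0.60 t40.1 q7 turned 0.597 [-0.054  0.004 -1.477 -0.4    1.106] 0.032
0.75 t40.5 q7 turned 0.747 [-0.078  0.003 -0.834 -0.706  0.892] 0.043
```

```bash
cat > f.py <<'E'
from h import *
import sys
q0=np.load("q0.npy");a,b=float(sys.argv[1]),float(sys.argv[2]);out=[]
for d in np.arange(a,b+.001,.05):
    q=q0.copy();q[6]=q0[6]-d;r.move_joints(q)
    L=[];
    for i in range(3):
        s=r.sense();L.append([s["ft_torque"][2],s["tau"][6]]);
        if i<2: r.wait(.005)
    out.append([d,np.mean(L,0)[0],L[0][1],L[2][1]])
    if len(out)>3 and np.mean([o[1] for o in out[-3:]])<-float(sys.argv[3]): print("STOP");break
print(np.array(out).round(3));st()
with open("fine.txt","a") as f: np.savetxt(f,out)
E
python3 f.py 0.8 1.3 0.15
```

```text
[[ 0.8   -0.1    0.027  0.053]
 [ 0.85  -0.083  0.025  0.054]
 [ 0.9   -0.096  0.024  0.054]
 [ 0.95  -0.101  0.023  0.054]
 [ 1.    -0.127  0.023  0.053]
 [ 1.05  -0.097  0.022  0.053]
 [ 1.1   -0.1    0.018  0.049]
 [ 1.15  -0.089  0.012  0.043]
 [ 1.2   -0.078  0.007  0.038]
 [ 1.25  -0.085  0.002  0.032]
 [ 1.3   -0.092 -0.004  0.027]]
 t43.5 q7 1.168 pos [600.1  75.8 391.7] F [ 2.5 -3.3  2.3] Mz -0.095 tau7 0.027 open 26.0 grip 41.0
```

```bash
python3 f.py 1.35 1.5 0.15
```

```text
[[ 1.35  -0.062 -0.009  0.022]
 [ 1.4   -0.089 -0.015  0.016]
 [ 1.45  -0.035 -0.02   0.011]
 [ 1.5   -0.051 -0.005  0.02 ]]
 t44.5 q7 0.968 pos [600.1  75.8 391.8] F [ 2.2 -4.8  2.7] Mz -0.062 tau7 0.020 open 26.3 grip 41.0
```

```bash
python3 - <<'E'
from h import *
q0=np.load("q0.npy")
for d in(1.45,1.4,1.35,1.3,1.25,1.3,1.35,1.4,1.45,1.5):
    q=q0.copy();q[6]-=d;r.move_joints(q);L=[]
    for i in range(4):
        s=r.sense();L.append((s["ft_torque"][2],s["tau"][6]));r.wait(.004)
    L=np.array(L);print(d,"turned %.3f"%(q0[6]-s["joint_positions"][6]),L[:,0].mean().round(3),L[:,1].round(3))
st()
E
```

```text
1.45 turned 1.448 0.123 [-0.08 -0.08 -0.08 -0.08]
1.4 turned 1.398 0.147 [-0.077 -0.077 -0.077 -0.077]
1.35 turned 1.348 0.148 [-0.069 -0.069 -0.069 -0.069]
1.3 turned 1.299 0.174 [-0.065 -0.065 -0.065 -0.065]
1.25 turned 1.249 0.11 [-0.057 -0.057 -0.057 -0.057]
1.3 turned 1.300 -0.067 [0.014 0.014 0.014 0.014]
1.35 turned 1.350 -0.096 [0.011 0.011 0.011 0.011]
1.4 turned 1.400 -0.034 [0.006 0.006 0.006 0.006]
1.45 turned 1.450 -0.065 [0.001 0.001 0.001 0.001]
1.5 turned 1.500 -0.041 [-0.004 -0.004 -0.004 -0.004]
 t47.0 q7 0.966 pos [600.1  75.8 391.7] F [ 2.2 -4.2  2.6] Mz -0.041 tau7 -0.004 open 25.8 grip 41.0
```

Direction-independent torque has grown 0.11 N·m/rad since about 1.06 rad, which matches 0.002 × 55 N/rad. So the bed has bottomed and the force is now about 23 N. Turning to 1.70 rad should give about 35 N.

```bash
python3 - <<'E'
from h import *
q0=np.load("q0.npy")
def go(L_):
  for d in L_:
    q=q0.copy();q[6]-=d;r.move_joints(q);L=[]
    for i in range(6):
        s=r.sense();L.append((s["ft_torque"][2],s["tau"][6]));r.wait(.004)
    L=np.array(L);print(d,"turned %.3f"%(q0[6]-s["joint_positions"][6]),L[:,0].mean().round(3),L[:,1].round(3)[[0,-1]])
go((1.55,1.6,1.65,1.7,1.65,1.6,1.65,1.7));st()
E
```

```text
1.55 turned 1.550 -0.061 [-0.01 -0.01]
1.6 turned 1.600 -0.003 [-0.015 -0.015]
1.65 turned 1.650 -0.035 [-0.02 -0.02]
1.7 turned 1.700 0.003 [-0.025 -0.025]
1.65 turned 1.649 0.137 [-0.1 -0.1]
1.6 turned 1.599 0.165 [-0.098 -0.098]
1.65 turned 1.650 -0.06 [-0.023 -0.023]
1.7 turned 1.700 -0.031 [-0.025 -0.025]
 t49.0 q7 0.766 pos [600.1  75.8 391.8] F [ 2.6 -4.8  2. ] Mz -0.031 tau7 -0.025 open 25.9 grip 41.0
```

```bash
python3 - <<'E'
from h import *
r.gripper_to(87);r.wait(.1)
r.move_straight([*AX,480],max_speed=150);st()
r.wait(.3);print(r.finish_job())
E
```

```text
t51.1 q7 0.800 pos [600.7  75.5 479.2] F [ 0.3 -0.9  0.3] Mz 0.035 tau7 0.001 open 86.8 grip 0.0
the job is handed in; nothing more can be done
None
```

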